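# Tip the film carton over and seat it in the check-in bay

## Task

Tip the sealing-film carton that stands on end over towards the check-in bay by pushing high on its printed side, so that it lies with the printed side up, without lifting it off the desk. Then slide it along the desk between the bay's guides until it has pressed the red button fully home against the end stop, and leave it there. Go gently: the bay must never take more than 15 N, and the other things on the desk are to be left where they are.

Things in the scene. Friction and masses are not known exactly. Their poses are not given: they have to be found in the camera images.
- carton: kraft-brown carton of sealing film, closed rigid box, about 0.45 kg, spanning x -30..30, y -70..70, z 0..58 mm in its own frame (origin in the middle of face z = 0). The printed side to bring up is the face x = -30 mm. It starts standing on end (own y up, 140 mm tall), own +x pointing roughly into the bay, so the printed side looks away from the bay.
- carton_middle (a point): the middle of the carton, at (0, 0, 29) mm in its own frame. Lying as wanted, the carton has own x down and is 140 mm long, 58 mm wide and 60 mm high.
- bay: check-in bay, fixed to the desk: two low aluminium guides with blue flared lead-ins, no floor (the carton slides on the desk). Origin on the desk in the middle of the mouth; own x points into the bay, z up. Guides 24 mm high, 62 mm apart from x = 25 to 150 mm; the lead-ins widen to about 86 mm at the mouth (x = 0). A grey end stop stands across the inner end.
- button (a joint): the red presence button, 14 mm across, in the middle of the end stop's face, 28 mm above the desk: travel in m, 0 = out (6 mm proud of the face), 0.006 = pressed flush with the face, where the carton meets the stop. Its spring pushes back with only 0.5 to 1.6 N, less than the carton's friction on the desk.
- bench_timer: bystander: white square bench timer with a red dial, 60 x 62 x 33 mm, origin under its middle
- marker: bystander: white and black marker, 133 mm long, lying on the desk, origin under its middle
- buffer_bottle: bystander: white bottle with a blue cap, 56 mm across, 103 mm high, origin under its middle
- bay_throat (a point): middle of the bay on the desk where the straight guides begin, at (25, 0, 0) mm in the bay's frame. The end stop (58 mm wide, 46 mm high) is clamped where its last user left it: its front face lies at x = 85 to 115 mm of the bay's frame, not measured, so feel for it; it does not yield. When home the carton sticks out 25 to 55 mm from the mouth.

How it is judged:
On the way:
1. the carton lies on the desk, printed side up, still outside the guides, and at rest (angle between carton's own x axis and vertical above 3.04 rad and height (world z) of carton_middle below 0.035 m and x of carton_middle in the frame of bay below -0.03 m and linear speed of carton below 0.03 m/s), for 0.2 s.
At the end, for the whole second after the job is handed in: The carton lies flat on the desk with its printed side up (within about 3.5 degrees), between the guides (within 4 mm of the bay's centre line and 0.06 rad of its direction), holding the red button pressed by at least 4.5 of its 6 mm, released and at rest (angle between carton's own x axis and vertical above 3.08 rad and height (world z) of carton_middle below 0.034 m and angle between the y axis of carton and the x axis of bay, either way round below 0.06 rad and y of carton_middle in the frame of bay between -0.004 and 0.004 m and value of joint button above 0.0045 m and linear speed of carton below 0.01 m/s); the robot touches nothing.
It fails at once if the bay takes more than 15 N from the carton (contact force between carton and bay above 15 N).
It fails at once if the robot touches the bay with more than 15 N (contact force between the arm and bay above 15 N).
It fails at once if the carton is lifted off the desk (height (world z) of carton_middle above 0.09 m).
It fails at once if the timer, marker or buffer bottle is moved by more than 30 mm (distance of any of bench_timer, marker, buffer_bottle from where it was at the start of the episode above 0.03 m).
It also fails if it takes over 72 s, if anything falls off the work surface, if the arm or the gripper's body presses on something with over 40 N, if the wrist force passes 120 N, or if a joint passes its speed limit or range.

## Robot

A 6-joint arm with a two-finger parallel gripper is mounted at the origin on a cart in front of the work surface, level with it; the furniture and walls round the work are solid. World frame = base frame: x ahead of the robot, y to its left, z up, the work surface at z = 0. Lengths are in m, angles in rad, forces in N, time in s.
With the tool pointing down it reaches from about 0.25 to 0.775 m from the base axis. Payload 4 kg.
Tool frame: the origin (TCP) lies at the very end of the fingers, on their centre line; the grasp point (between the pads) lies 19 mm behind it (robot.tcp_to_grasp is the distance from the TCP to the grasp point, in m); z points along the fingers, y is the line along which they close (so a half turn about z gives the same grasp; the last joint's range is limited). The gripper opens to 94 mm and grips with 3 to 60 N. Pads are 16 mm wide; open, the fingers measure 119 mm over their backs; the gripper's body (75 mm by 177 mm) begins 78 mm behind the grasp point.
Start: joints at [1.244, 0.087, 1.371, -0, 1.684, -0.103], TCP at [0.122, 0.536, 0.206] pointing down, gripper open.
Joint ranges: [-3.1, 3.1], [-0.76, 2.03], [0.27, 2.55], [-1.08, 4.22], [0.17, 2.65], [-2.57, 2.57]. Speed limits (rad/s): [2.79, 2.79, 3.14, 3.14, 3.14, 3.14].

## Interface

Orientations are given as [roll, pitch, yaw] about the fixed x, y, z axes, in that order (R = Rz(yaw) Ry(pitch) Rx(roll)).
In Python, from bench import robot gives the robot as it stands.
- The arm moves only by the shell command python3 nudge.py 'ROWS'. ROWS is one flat JSON list of numbers that holds 1 to 20 rows one after another, with no inner brackets; each row has 5 numbers: the finger opening in m, then dx, dy, dz in units of 25 mm, then a turn about the tool's z in rad; each row shifts and turns the commanded pose from where the row before left it, along the tool's axes as they then stand; what a row does not reach is not made up. A row lasts 1/12 s, in which the tool goes at most 0.0417 m and 0.125 rad, less where a joint would pass 70% of its speed; a pose out of reach is approached as far as the arm can. The fingers move at their own pace and stop on an object; the grip force is fixed at half the most. Time passes only in rows, so rows that do not move let the fingers close. It prints the time, the measured TCP pose, the force, the opening and the grip force at its end. Input that does not fit is refused with a message, and nothing moves.
- robot.get_obs(): the state, without advancing time (a new reading comes with each control period).
- robot.snapshot(name): name is "scene" or "top" or "wrist"; returns a dict with "color" (480x640x3 uint8, blue, green, red), "fx", "fy", "cx", "cy" (pixels), "extrinsics" (4x4, takes a point from world to camera coordinates). Camera axes: x right, y down, z forward; pixel columns grow to the right and rows downward; lengths in m; the calibration is good to about 2 mm. A picture is of the moment at which its call begins. There is no depth.
- robot.close_job(): hands the job in; it is judged then, once.
The state is a dict: "time": time; "joint_positions": joint angles; "qvel": joint speeds; "joint_torque": joint torques, N m; "tool_pos": TCP position; "ee_rot": TCP orientation; "wrist_force": force on the tool from outside, world axes, zero at the start; "wrist_torque": the same for the moment, N m; "width": finger opening in m; "finger_force": force on a finger pad.
Only numpy, scipy, OpenCV 4.12 (cv2) and the standard library are available. Lean on these libraries where they do the work, as an engineer would, in place of code of your own. Each camera call takes 0.05 s, during which the arm holds its last target. There are 200 camera calls.

## Working session

There is one attempt and no reset: what is moved stays moved. The work goes in short steps, Python scripts to look and compute and a shell command to move; the robot and the scene stay as the last step left them, time stands still between calls to the robot, and variables do not carry over. Pictures are saved under pics/ and viewed, at most 11 in all, crops included, and the job is handed in when it is done.

```bash
ls; mkdir -p pics
python3 - <<'E'
from bench import robot
import cv2,json,numpy as np
for n in ("top","scene"):
    s=robot.snapshot(n); cv2.imwrite(f"pics/{n}0.png",s["color"])
    print(n,s["fx"],s["fy"],s["cx"],s["cy"],np.round(s["extrinsics"],4).tolist())
o=robot.get_obs(); print(o)
E
```

```text
bench.py
nudge.py
pics
top 511.5829265707062 511.5829265707062 316.7933711582454 242.7641052344496 [[0.003, -1.0, -0.004, 0.2379], [-0.9939, -0.0025, -0.1099, 0.4562], [0.1099, 0.0043, -0.9939, 0.9585], [0.0, 0.0, 0.0, 1.0]]
scene 439.4137857377468 439.4137857377468 311.58446992866345 240.92222138933437 [[0.7445, -0.6676, 0.0005, -0.2063], [-0.4877, -0.5444, -0.6825, 0.4128], [0.456, 0.5079, -0.7309, 0.5847], [0.0, 0.0, 0.0, 1.0]]
{'time': 0.1, 'joint_positions': array([ 1.24388686e+00,  8.78932053e-02,  1.37204636e+00,  2.39894772e-05,
        1.68357083e+00, -1.03088839e-01]), 'qvel': array([-0.00098115, -0.00156975, -0.00441525, -0.00090205, -0.00119511,
        0.0003824 ]), 'joint_torque': array([ 1.93870954e-03, -3.41253483e+01, -3.03299975e+01,  7.19950092e-02,
        3.04352771e-02, -1.08402871e-04]), 'tool_pos': array([0.12191688, 0.53584224, 0.20444337]), 'ee_rot': array([-3.13968755e+00, -2.21063458e-04,  2.91777449e+00]), 'wrist_force': array([0.02837364, 0.24743576, 0.25922633]), 'wrist_torque': array([ 0.00706416, -0.0145168 , -0.05331447]), 'finger_force': 0.0, 'width': 0.09388030294626684}
```

View pics/top0.png

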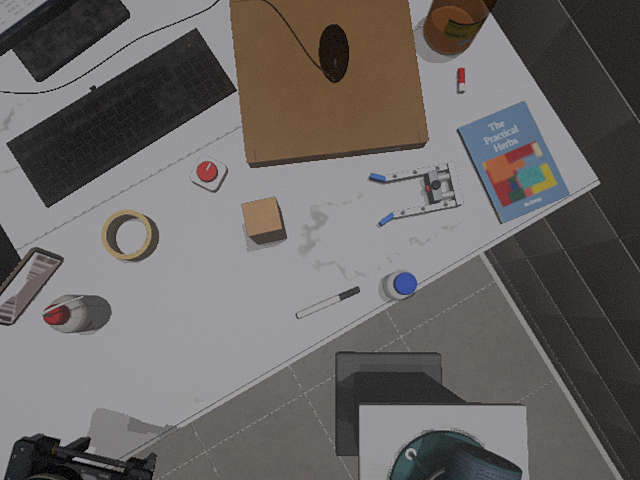

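View pics/scene0.png

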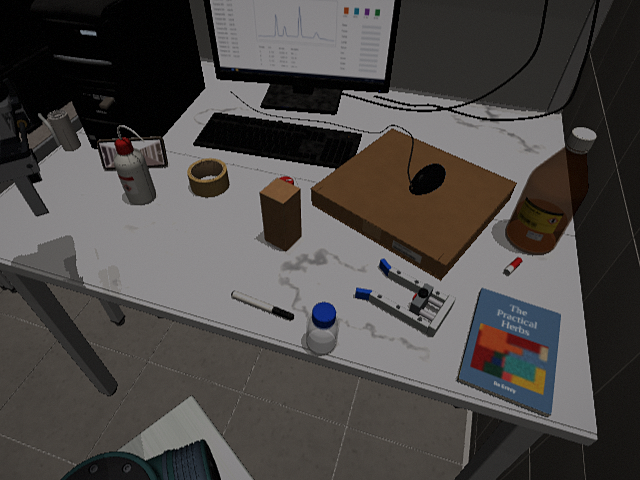

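The top view shows the carton's top at about (262,218), the bay mouth at about (378,200) opening left with the stop at about (430,188), the timer at (208,173), the marker at (327,303) and the bottle at (402,285). The big box's edge is near row 150.

```bash
cat > h.py <<'E'
from bench import robot
import cv2,numpy as np
def ray(s,px,z):
    E=s["extrinsics"];R,t=E[:3,:3],E[:3,3];c=-R.T@t
    d=R.T@np.array([(px[0]-s["cx"])/s["fx"],(px[1]-s["cy"])/s["fy"],1.]);return c+d*(z-c[2])/d[2]
def blobs(s,lo,hi,roi,amin=25):
    x0,y0,x1,y1=roi;m=cv2.inRange(cv2.cvtColor(s["color"][y0:y1,x0:x1],cv2.COLOR_BGR2HSV),lo,hi)
    cs=cv2.findContours(m,cv2.RETR_EXTERNAL,cv2.CHAIN_APPROX_NONE)[0]
    return [c+[x0,y0] for c in cs if cv2.contourArea(c)>amin]
E
python3 - <<'E'
from h import *
s=robot.snapshot("top")
for c in blobs(s,(100,120,60),(125,255,255),(350,160,470,240)):
    b=cv2.boxPoints(cv2.minAreaRect(c)); print("blue",[np.round(ray(s,p,.024)[:2],4).tolist() for p in b])
im=s["color"]
h=cv2.cvtColor(im,cv2.COLOR_BGR2HSV)
print(h[210,262],h[238,262],h[225,281])
for n,(x0,y0,x1,y1) in dict(bay=(360,155,470,237),carton=(232,190,295,237)).items():
    pass
a=cv2.resize(im[150:240,360:470],None,fx=5,fy=5,interpolation=cv2.INTER_CUBIC)
b=cv2.resize(im[185:260,230:300],None,fx=5,fy=5,interpolation=cv2.INTER_CUBIC)
o=np.zeros((450,780,3),np.uint8);o[:450,:430]=a[:, :430];o[:375,430:780]=b
cv2.imwrite("pics/c1.png",o)
E
```

```text
blue [[0.4966, 0.1183], [0.5156, 0.0947], [0.5089, 0.0895], [0.49, 0.113]]
blue [[0.5854, 0.136], [0.5936, 0.1341], [0.5871, 0.1065], [0.5789, 0.1084]]
[ 16  95 148] [ 5 42 67] [ 13  81 107]
```

View pics/c1.png

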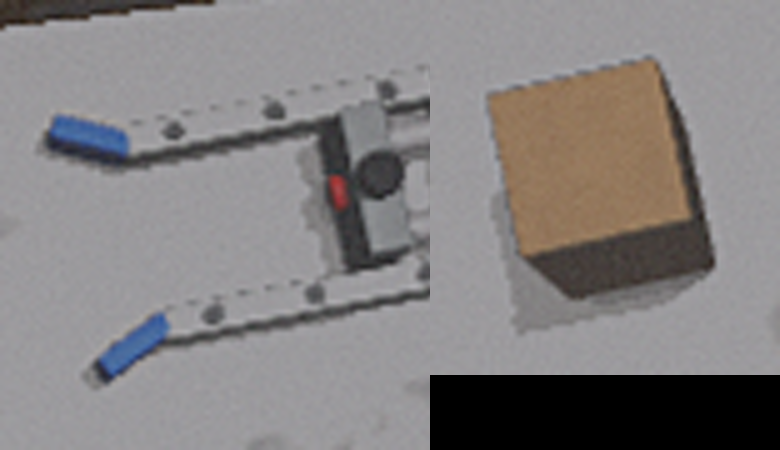

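The crop shows the carton's top face corners at full-image pixels (241.6,203.8), (275,196.6), (282.4,228), (248.4,235.6). The inner top edges of the guides run (386,181)→(425,174.4) and (395,210.6)→(424,205.4), and the button is at about (427.6,188).

```bash
cat >> h.py <<'E'
def baypose(s):
    f=lambda p:ray(s,p,.024)[:2]
    u0,u1=f((386,181)),f((425,174.4)); l0,l1=f((395,210.6)),f((424,205.4))
    d=(u1-u0)/np.linalg.norm(u1-u0)+(l1-l0)/np.linalg.norm(l1-l0); d/=np.linalg.norm(d)
    n=np.array([-d[1],d[0]]); cy=((u0+u1)/2@n+(l0+l1)/2@n)/2
    return d,n,cy,(u0+u1)/2@n-(l0+l1)/2@n,u0,u1,l0,l1
E
python3 - <<'E'
from h import *
s=robot.snapshot("top")
d,n,cy,w,*r=baypose(s)
print("dir",d,np.arctan2(d[1],d[0]),"cy",cy,"w",w)
for q in r: print(q, q@d,np.arctan2(0,1))
print("ang u,l",np.arctan2(*(r[1]-r[0])[::-1]),np.arctan2(*(r[3]-r[2])[::-1]))
for c in blobs(s,(100,120,60),(125,255,255),(350,160,470,240)):
    b=c[:,0]; P=np.array([ray(s,p,.024)[:2] for p in b]); print("blue s range",(P@d).min(),(P@d).max(),"n",(P@n).min(),(P@n).max())
C=np.array([ray(s,p,.14)[:2] for p in [(241.6,203.8),(275,196.6),(282.4,228),(248.4,235.6)]])
print(C,C.mean(0),"s,n",C.mean(0)@d,C.mean(0)@n, [np.linalg.norm(C[i]-C[i-1]) for i in range(4)])
for i in (1,3): pass
e=(C[1]-C[0])+(C[2]-C[3]); g=(C[0]-C[3])+(C[1]-C[2]); print("carton yaw",np.arctan2(e[1],e[0]),np.arctan2(g[1],g[0])-np.pi/2)
for nm,p,z in [("timer",(208,173),.033),("mk1",(297,317),.01),("mk2",(358,290),.01),("bottle",(405,284),.1),("stop",(425,174),.046),("button",(427.6,188),.028),("bigbox",(247,165),.0),("bigbox2",(427,145),0)]:
    q=ray(s,p,z)[:2];print(nm,q,"s,n",q@d,q@n)
E
```

```text
dir [ 0.17618805 -0.98435653] -1.3936837594759581 cy 0.5564596163364065 w 0.06022920438165014
[0.57738192 0.10442367] -0.001062331743699893 0.0
[0.59069027 0.02809923] 0.07641291072791762 0.0
[0.51888638 0.08767516] 0.005117959823363424 0.0
[0.52924126 0.03128153] 0.062453806225796514 0.0
ang u,l -1.3981663508384152 -1.3892011681135013
blue s range -0.027681809190620806 -0.00033431567740497355 n 0.5044715603194635 0.5229363443178696
blue s range -0.030332010673829474 -0.0034107215448838336 n 0.5874273803485294 0.6055606749932657
[[0.50979675 0.36774289]
 [0.52246394 0.31062051]
 [0.46809886 0.29735116]
 [0.45490044 0.35510896]] [0.488815   0.33270588] s,n -0.24137784285098357 0.5397870351814924 [np.float64(0.056331354049694), np.float64(0.058510028819462774), np.float64(0.05596104002736212), np.float64(0.0592466233721011)]
carton yaw -1.3493363105869902 -1.338017728651604
timer [0.59038516 0.45057812] s,n -0.3395107055154937 0.6605359663859242
mk1 [0.31351151 0.27685418] s,n -0.21728623444898718 0.35738550172042255
mk2 [0.3655868  0.15923362] s,n -0.09233063304862299 0.3879228114119498
bottle [0.37470675 0.08331081] s,n -0.01598868448145073 0.38352340291557757
stop [0.58600915 0.03272803] s,n 0.07103176192777895 0.5826082211920564
button [0.56275959 0.02444837] s,n 0.07508560398473113 0.5582635862779071
bigbox [0.61521531 0.37992569] s,n -0.2655887467295723 0.6725295710504627
bigbox2 [0.65715134 0.0177822 ] s,n 0.09827818731211084 0.6500042190157702
```

Units first: shifts go in units of 25 mm. So 0.0312 m is 1.248, -0.02125 m is -0.85.

```bash
python3 nudge.py '[0,0,0,0,0.1244,0,0,0,0,0.1244,0,0,0,0,0.1244,0,0,0,0,0.1244,0,0,0,0,0.1244,0,0,0,0,0.1244,0,0,0,0,0.1244,0,0,0,0,0.1244,0,0,0,0,0.1244,0,-0.85,1.248,0,0,0,-0.85,1.248,0,0,0,-0.85,1.248,0,0,0,-0.85,1.248,0,0,0,-0.85,1.248,0,0,0,-0.85,1.248,0,0,0,-0.85,1.248,0,0,0,-0.85,1.248,0,0,0,-0.85,1.248,0,0,0,-0.85,1.248,0,0]'
cat >> h.py <<'E'
def to(p,yaw=None,z=None):
    o=robot.get_obs();t=o["tool_pos"];y=o["ee_rot"][2]
    X=np.array([np.cos(y),np.sin(y)]);Y=np.array([np.sin(y),-np.cos(y)]);e=np.array(p)-t[:2]
    print("at",t.round(4),"yaw",round(y,4),"dx %.4f dy %.4f"%(e@X,e@Y),"dz",None if z is None else round(t[2]-z,4),"turn",None if yaw is None else round(y-yaw,4),"F",o["wrist_force"].round(2),"t",round(o["time"],2))
E
python3 - <<'E'
from h import *
to((0.4734,0.399),1.798,.122)
E
```

```text
time: 1.78
tool_pos: [0.4754, 0.3985, 0.2052]
ee_rot: [-3.141, -0.0, 1.798]
wrist_force: [-0.2, 1.2, -0.2]
width: 0.0006
finger_force: 0.0
at [0.4754 0.3985 0.2052] yaw 1.7981 dx 0.0009 dy -0.0019 dz 0.0832 turn 0.0001 F [-0.15  1.18 -0.21] t 1.78
```
Descend .083: 4 rows. Then push in -x: 0.03 gap less fingertip. Push slowly 4mm per row (48mm/s)? Use 3mm. First 7 rows approach.

```bash
python3 nudge.py '[0,0,-0.08,1.12,0,0,0,0,1.12,0,0,0,0,1.08,0,0,0,0,0,0,0,-0.32,0,0,0,0,-0.32,0,0,0,0,-0.24,0,0,0,0,-0.16,0,0,0,0,-0.16,0,0,0,0,-0.16,0,0,0,0,-0.16,0,0,0,0,-0.16,0,0,0]'
```

Run:
```python
from h import *
s=robot.snapshot("scene");cv2.imwrite("pics/s2.png",cv2.resize(s["color"][120:360,180:480],None,fx=2,fy=2))
```

```text
time: 2.78
tool_pos: [0.4817, 0.3584, 0.1233]
ee_rot: [3.14, -0.001, 1.799]
wrist_force: [-1.3, 1.4, 1.9]
width: 0.0004
finger_force: 0.8
```

View pics/s2.png

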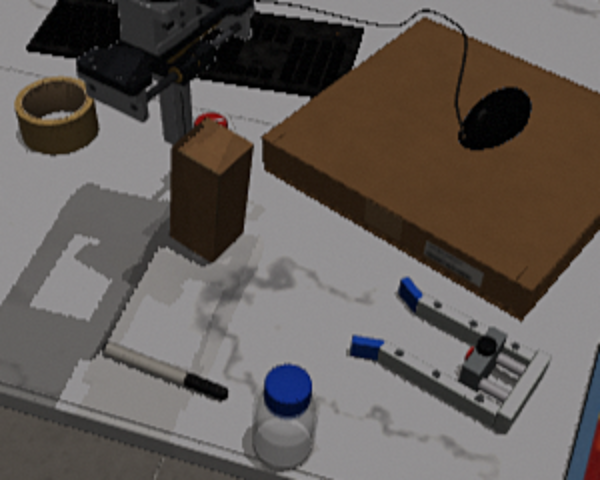

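The carton is tilting towards the bay about its front edge, with the fingers on the upper printed side. I'll go on.

Scaled: -0.004 m is -0.16, -0.003 m is -0.12.

```bash
python3 nudge.py '[0,-0.16,0,0,0,0,-0.16,0,0,0,0,-0.16,0,0,0,0,-0.16,0,0,0,0,-0.12,0,0,0,0,-0.12,0,0,0,0,-0.12,0,0,0,0,-0.12,0,0,0,0,-0.12,0,0,0]'
python3 - <<'E'
from h import *
s=robot.snapshot("scene");cv2.imwrite("pics/s3.png",cv2.resize(s["color"][120:360,180:480],None,fx=2,fy=2))
E
```

```text
time: 3.58
tool_pos: [0.4885, 0.3275, 0.1223]
ee_rot: [-3.141, 0.0, 1.798]
wrist_force: [-0.7, 0.2, 0.7]
width: 0.0004
finger_force: 0.0
```

View pics/s3.png

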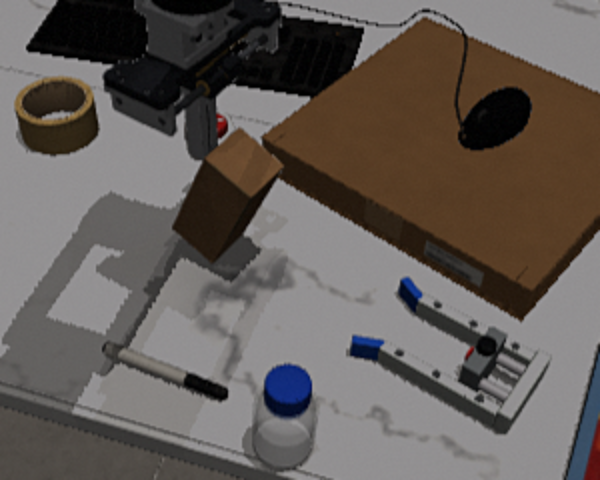

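The carton is well past balance, about 25–30° over. I'll let it fall, then raise the tool clear and look.

```bash
python3 nudge.py '[0,-0.08,0,0,0,0,0,0,0,0,0,0,0,0,0,0,0,0,0,0,0,0,0,0,0,0,0,0,0,0,0,1.2,0,0,0,0.094,1.2,0,0,0,0.094,1.2,0,-1.2,0,0.094,0.8,0,-1.2,0]'
python3 - <<'E'
from h import *
s=robot.snapshot("top");cv2.imwrite("pics/t4.png",cv2.resize(s["color"][150:270,230:390],None,fx=5,fy=5,interpolation=cv2.INTER_CUBIC))
E
```

```text
time: 4.47
tool_pos: [0.4619, 0.4339, 0.1794]
ee_rot: [-3.135, 0.002, 1.799]
wrist_force: [0.4, 0.7, 0.5]
width: 0.0172
finger_force: 0.0
```

View pics/t4.png

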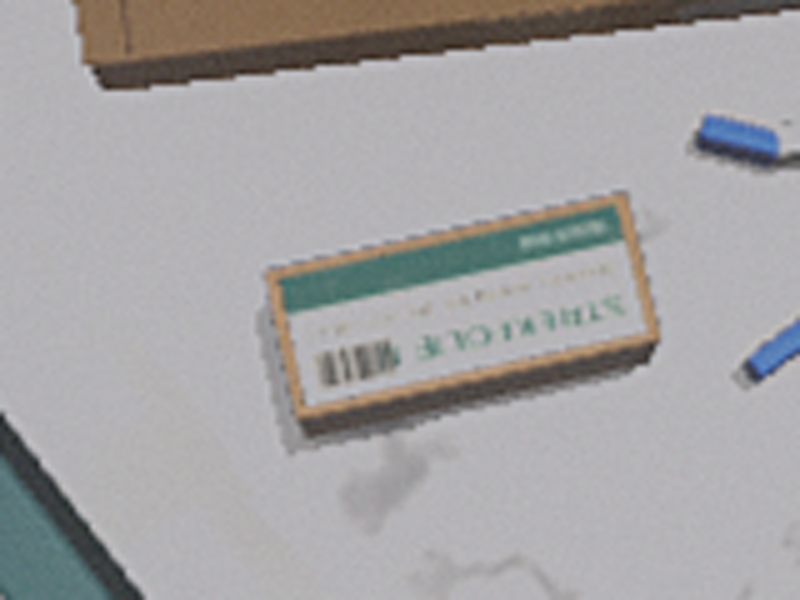

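The carton lies flat, printed side up. In the crop its top face corners are at (268,270), (625,192), (660,340), (305,418).

```bash
cat >> h.py <<'E'
D=-1.3937; d=np.array([np.cos(D),np.sin(D)]); n=np.array([-d[1],d[0]]); CY=.5563; S0=-.0285
def carton(s,px):
    C=np.array([ray(s,p,.06)[:2] for p in px]); c=C.mean(0); e=C[1]-C[0]+C[2]-C[3]; a=np.arctan2(e[1],e[0])
    print("carton",c.round(4),"bay x %.4f y %.4f yaw err %.4f"%(c@d-S0,c@n-CY,a-D),"len",np.linalg.norm(e)/2)
    return c,a
E
python3 - <<'E'
from h import *
s=robot.snapshot("top")
c,a=carton(s,np.array([(268,270),(625,192),(660,340),(305,418)])/5+[230,150])
print("yaw for grip",a+np.pi)
g=c-0.03*np.array([np.cos(a),np.sin(a)])
to(g,a+np.pi,.03)
E
```

```text
carton [0.5116 0.2277] bay x -0.1055 y -0.0126 yaw err 0.0436 len 0.1363129685661546
yaw for grip 1.791495319663515
at [0.4651 0.4375 0.1883] yaw 1.8024 dx -0.1849 dy -0.0025 dz 0.1583 turn 0.0109 F [ 1.07 -0.63  0.54] t 4.57
```

```bash
python3 nudge.py '[0.094,-1.48,-0.02,0,0.011,0.094,-1.48,-0.02,0,0,0.094,-1.48,-0.02,0,0,0.094,-1.48,-0.02,0,0,0.094,-1.48,-0.02,0,0,0.094,0,0,1.58,0,0.094,0,0,1.58,0,0.094,0,0,1.58,0,0.094,0,0,1.58,0,0.094,0,0,0,0,0.05,0,0,0,0,0.05,0,0,0,0,0.05,0,0,0,0,0.05,0,0,0,0,0.05,0,0,0,0]'; python3 nudge.py '[0.05,0,0.12,0,0.011,0.05,0,0.14,0,0.011,0.05,0,0.14,0,0.011,0.05,0,0.14,0,0.011,0.05,0,0,0,0,0.05,0,0,0,0]'
python3 - <<'E'
from h import *
to((0,0),D+np.pi)
s=robot.snapshot("top");cv2.imwrite("pics/t5.png",cv2.resize(s["color"][150:270,230:390],None,fx=5,fy=5,interpolation=cv2.INTER_CUBIC))
E
```

```text
time: 5.82
tool_pos: [0.5047, 0.2528, 0.0272]
ee_rot: [3.134, -0.001, 1.787]
wrist_force: [3.6, 2.1, 1.0]
width: 0.0637
finger_force: 1.8
time: 6.32
tool_pos: [0.5129, 0.255, 0.0272]
ee_rot: [-3.137, -0.002, 1.742]
wrist_force: [-10.6, -0.3, 14.9]
width: 0.0579
finger_force: 29.8
at [0.5129 0.255  0.0272] yaw 1.7424 dx -0.1636 dy -0.5489 dz None turn -0.0055 F [-10.55  -0.34  14.88] t 6.32
```

```bash
python3 nudge.py '[0.05,0,0,0,0,0.05,0,0,0,0,0.05,0,0,0,0]'; python3 nudge.py '[0.07,0,0,0,0,0.07,0,0,0,0,0.07,0,0,0,0,0.07,0,0,0,0]'
```

```text
time: 6.62
tool_pos: [0.5129, 0.2549, 0.0272]
ee_rot: [-3.137, -0.002, 1.742]
wrist_force: [-10.4, -1.1, 16.2]
width: 0.058
finger_force: 29.8
time: 6.95
tool_pos: [0.5151, 0.2541, 0.0236]
ee_rot: [-3.141, 0.0, 1.743]
wrist_force: [-0.0, -0.1, -0.5]
width: 0.0696
finger_force: 0.0
```

View pics/t5.png

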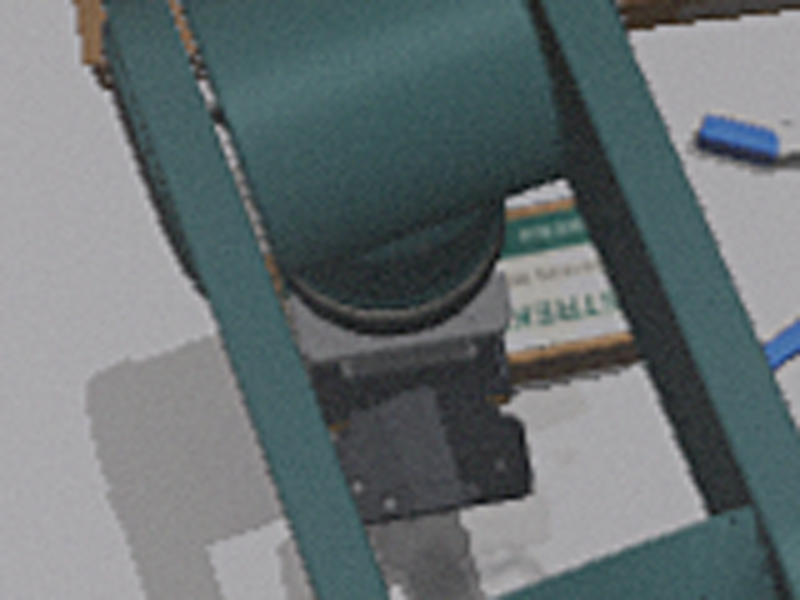

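```bash
python3 nudge.py '[0.074,0,0,-0.2,0,0.074,0,0.176,0,0,0.074,0,0,0,0,0.05,0,0,0,0,0.05,0,0,0,0,0.05,0,0,0,0,0.05,0,0,0,0]'
python3 - <<'E'
from h import *
to(0*d+n*CY,D+np.pi)
E
```

```text
time: 7.53
tool_pos: [0.5175, 0.2551, 0.0288]
ee_rot: [-3.137, -0.0, 1.743]
wrist_force: [-5.9, -0.4, 3.9]
width: 0.0578
finger_force: 30.0
at [0.5175 0.2551 0.0288] yaw 1.7431 dx -0.1599 dy 0.0027 dz None turn -0.0047 F [-5.94 -0.35  3.87] t 7.53
```

Scaled: 0.0025 m is 0.1, -0.001 m is -0.04.

```bash
python3 nudge.py '[0.05,0,0.1,0,-0.005,0.05,0,0.04,-0.04,0,0.05,0,0,0,0,0.05,0,0,0,0]'
python3 - <<'E'
from h import *
to(0*d+n*CY,D+np.pi)
E
python3 nudge.py '[0.094,0,0,0,0,0.094,0,0,0,0,0.094,0,0,0,0,0.094,0,0,0,0,0.094,0,0,-1.6,0,0.094,0,0,-1.6,0,0,1.6,0,-1.6,0,0,1.6,0,0,0,0,1.6,0,0,0,0,1.6,0,0,0,0,0,0,0,0]'
python3 - <<'E'
from h import *
s=robot.snapshot("top");cv2.imwrite("pics/t6.png",cv2.resize(s["color"][150:270,250:410],None,fx=5,fy=5,interpolation=cv2.INTER_CUBIC))
E
```

```text
time: 7.87
tool_pos: [0.5227, 0.2554, 0.0289]
ee_rot: [-3.141, 0.0, 1.748]
wrist_force: [-0.2, 0.5, -3.9]
width: 0.058
finger_force: 29.9
at [0.5227 0.2554 0.0289] yaw 1.748 dx -0.1594 dy -0.0032 dz None turn 0.0001 F [-0.16  0.45 -3.94] t 7.87
time: 8.78
tool_pos: [0.4944, 0.4094, 0.1397]
ee_rot: [3.141, -0.005, 1.755]
wrist_force: [-1.1, -0.9, -0.4]
width: 0.0638
finger_force: 0.0
```

View pics/t6.png

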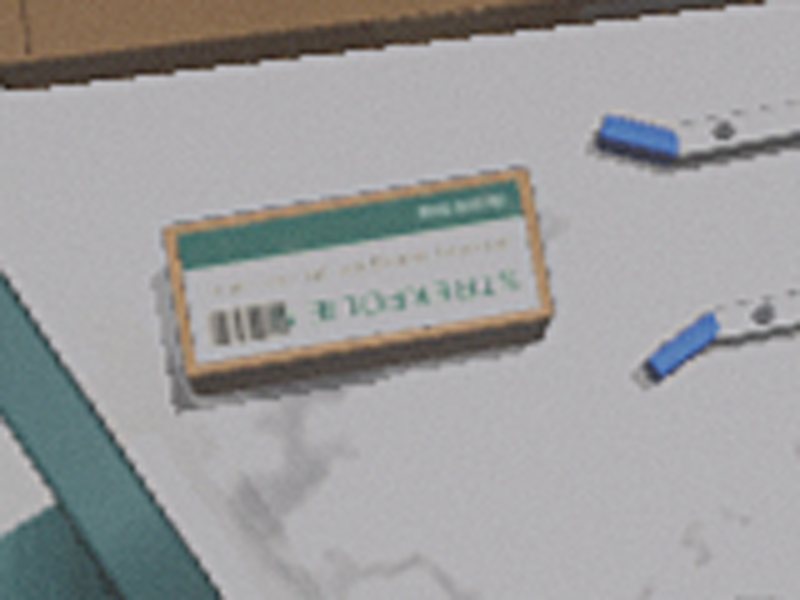

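The carton now points into the bay. In the crop its corners are at (165,228), (525,168), (552,312), (190,373).

Run:
```python
from h import *
s=robot.snapshot("top")
c,a=carton(s,np.array([(165,228),(525,168),(552,312),(190,373)])/5+[250,150])
g=c-0.110*d-0.003*n+.001*n*0
to(g,D+np.pi,.03)
```

```text
carton [0.5248 0.2302] bay x -0.1056 y 0.0008 yaw err -0.0064 len 0.13707591591957718
at [0.496  0.4041 0.1394] yaw 1.7511 dx -0.0662 dy -0.0055 dz 0.1094 turn 0.0032 F [-0.39 -1.03  0.03] t 8.88
```

```bash
python3 nudge.py '[0,0,-0.092,1.52,0.0032,0,0,0,1.52,0,0,0,0,1.48,0,0,0,0,0,0,0,-0.6,0,0,0,0,-0.6,0,0,0,0,-0.32,0,0,0,0,-0.16,0,0,0,0,-0.16,0,0,0,0,-0.16,0,0,0,0,-0.16,0,0,0,0,-0.16,0,0,0,0,-0.16,0,0,0,0,-0.16,0,0,0,0,-0.16,0,0,0,0,-0.16,0,0,0,0,0,0,0,0]'
python3 - <<'E'
from h import *
to(n*(CY+.001)+d*(S0-.043),D+np.pi,.027)
E
```

```text
time: 10.3
tool_pos: [0.5072, 0.3288, 0.0263]
ee_rot: [-3.141, 0.0, 1.744]
wrist_force: [-0.5, -0.3, -0.1]
width: 0.0005
finger_force: 0.0
at [0.5072 0.3288 0.0263] yaw 1.7444 dx -0.1627 dy 0.0007 dz -0.0007 turn -0.0035 F [-0.46 -0.25 -0.12] t 10.3
```

```bash
python3 nudge.py '[0,-0.4,0,0,-0.0035,0,-0.28,0.028,0,0,0,-0.16,0,0,0,0,-0.16,0,0,0,0,-0.16,0,0,0,0,-0.16,0,0,0,0,-0.16,0,0,0,0,-0.16,0,0,0,0,-0.16,0,0,0,0,-0.16,0,0,0,0,-0.16,0,0,0,0,-0.16,0,0,0,0,-0.16,0,0,0,0,-0.16,0,0,0,0,-0.16,0,0,0,0,-0.16,0,0,0]'
python3 - <<'E'
from h import *
to(n*(CY+.001)+d*(S0-.043),D+np.pi,.027)
s=robot.snapshot("top");cv2.imwrite("pics/t7.png",cv2.resize(s["color"][150:250,310:470],None,fx=5,fy=5,interpolation=cv2.INTER_CUBIC))
E
```

```text
time: 11.63
tool_pos: [0.5207, 0.2573, 0.0264]
ee_rot: [-3.142, -0.0, 1.748]
wrist_force: [-0.7, 2.6, -1.2]
width: 0.0005
finger_force: 1.3
at [0.5207 0.2573 0.0264] yaw 1.7485 dx -0.0900 dy -0.0006 dz -0.0006 turn 0.0006 F [-0.75  2.6  -1.22] t 11.63
```

View pics/t7.png

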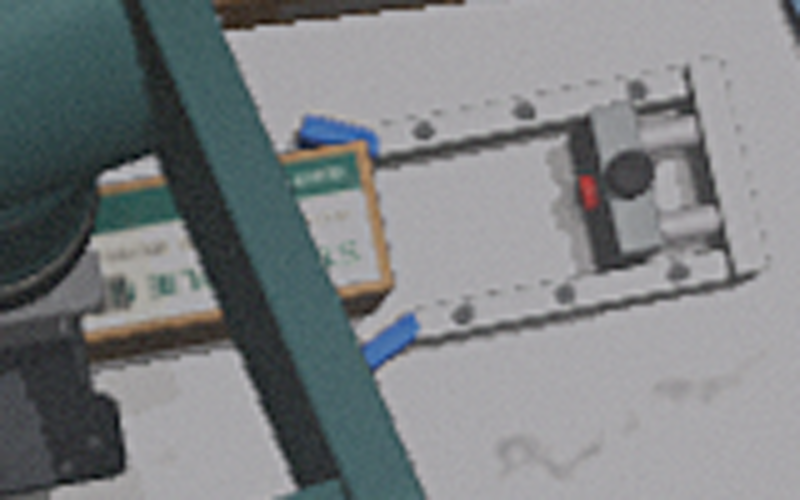

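The carton's front is at the throat, its front top corners at crop pixels (365,143) and (390,280). I'll check the lateral centring.

Run:
```python
from h import *
s=robot.snapshot("top")
for p in [(365,143),(390,280)]:
    q=ray(s,np.array(p)/5+[310,150],.06)[:2];print("front corner bay",q@d-S0,q@n-CY)
f=lambda p,z:ray(s,np.array(p)/5+[310,150],z)[:2]@n-CY
print([round(f(p,.024),4) for p in [(385,157),(570,122)]],[round(f(p,.0),4) for p in [(390,166),(570,131)]],[round(f(p,.024),4) for p in [(425,304),(590,277)]])
```

```text
front corner bay 0.016529530000053017 0.02848139962827878
front corner bay 0.015944838232674678 -0.024498053923501795
[np.float64(0.0293), np.float64(0.0304)] [np.float64(0.0303), np.float64(0.0318)] [np.float64(-0.0305), np.float64(-0.0312)]
```

```bash
for i in 1; do python3 nudge.py '[0,-0.08,0,0,0,0,-0.08,0,0,0,0,-0.08,0,0,0,0,-0.08,0,0,0,0,-0.08,0,0,0,0,-0.08,0,0,0]'; python3 nudge.py '[0,-0.08,0,0,0,0,-0.08,0,0,0,0,-0.08,0,0,0,0,-0.08,0,0,0,0,-0.08,0,0,0,0,-0.08,0,0,0,0,-0.08,0,0,0,0,-0.08,0,0,0]'; python3 nudge.py '[0,-0.08,0,0,0,0,-0.08,0,0,0,0,-0.08,0,0,0,0,-0.08,0,0,0,0,-0.08,0,0,0,0,-0.08,0,0,0,0,-0.08,0,0,0,0,-0.08,0,0,0]'; done | grep -E "pos|wrist"
python3 - <<'E'
from h import *
to(n*(CY+.001)+d*(S0-.043),D+np.pi,.027)
E
```

```text
tool_pos: [0.5228, 0.246, 0.0265]
wrist_force: [-0.3, 3.6, -0.5]
tool_pos: [0.5257, 0.23, 0.0265]
wrist_force: [-0.0, 1.6, -1.6]
tool_pos: [0.5285, 0.2143, 0.0265]
wrist_force: [-1.8, 4.3, 3.2]
at [0.5285 0.2143 0.0265] yaw 1.7485 dx -0.0463 dy -0.0007 dz -0.0005 turn 0.0006 F [-1.77  4.34  3.19] t 13.57
```

```bash
(python3 nudge.py '[0,-0.08,0,0,0,0,-0.08,0,0,0,0,-0.08,0,0,0,0,-0.08,0,0,0,0,-0.08,0,0,0,0,-0.08,0,0,0,0,-0.08,0,0,0]'; python3 nudge.py '[0,-0.04,0,0,0,0,-0.04,0,0,0,0,-0.04,0,0,0,0,-0.04,0,0,0,0,-0.04,0,0,0,0,-0.04,0,0,0]';  python3 nudge.py '[0,-0.04,0,0,0,0,-0.04,0,0,0,0,-0.04,0,0,0,0,-0.04,0,0,0]') | grep -E "pos|wrist"
python3 - <<'E'
from h import *
to(n*(CY+.001)+d*(S0-.043),D+np.pi,.027)
s=robot.snapshot("top");cv2.imwrite("pics/t8.png",cv2.resize(s["color"][150:250,310:470],None,fx=5,fy=5,interpolation=cv2.INTER_CUBIC))
E
```

```text
tool_pos: [0.531, 0.2005, 0.0265]
wrist_force: [-0.9, 5.5, 1.0]
tool_pos: [0.532, 0.1948, 0.0265]
wrist_force: [-0.4, 2.1, 1.1]
tool_pos: [0.5327, 0.1908, 0.0265]
wrist_force: [-1.6, 5.4, 3.5]
at [0.5327 0.1908 0.0265] yaw 1.7485 dx -0.0224 dy -0.0007 dz -0.0005 turn 0.0006 F [-1.59  5.38  3.47] t 14.98
```

View pics/t8.png

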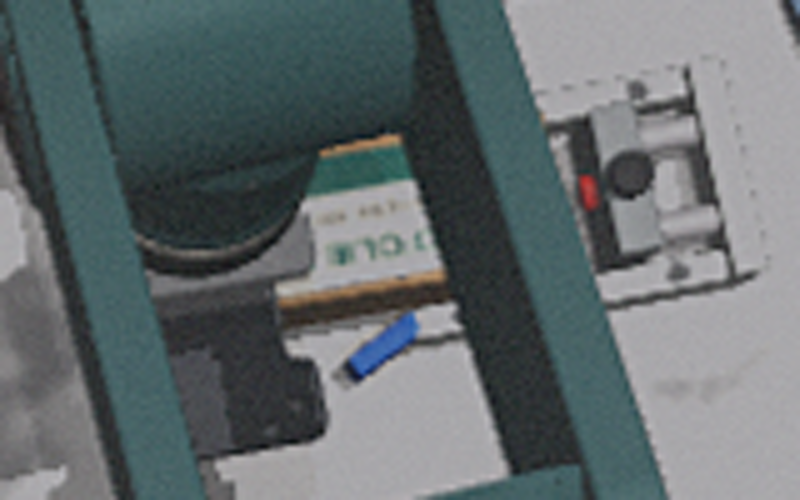

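The button is still uncovered at crop (588,192). I'll carry on in small steps, feeling for the stop; earlier readings suggest about 4.5 N per mm.

```bash
(python3 nudge.py '[0,-0.04,0,0,0,0,-0.04,0,0,0,0,-0.04,0,0,0,0,-0.04,0,0,0,0,-0.04,0,0,0,0,-0.04,0,0,0]';python3 nudge.py '[0,-0.04,0,0,0,0,-0.04,0,0,0]';python3 nudge.py '[0,-0.04,0,0,0,0,-0.04,0,0,0]') | grep -E "pos|wrist"
```

```text
tool_pos: [0.5338, 0.1848, 0.0264]
wrist_force: [-0.7, 3.4, -0.4]
tool_pos: [0.5341, 0.1829, 0.0264]
wrist_force: [-1.3, 6.0, 1.0]
tool_pos: [0.5345, 0.1809, 0.0264]
wrist_force: [-1.6, 4.4, 4.6]
```

```bash
(python3 nudge.py '[0,-0.04,0,0,0,0,-0.04,0,0,0]';python3 nudge.py '[0,-0.04,0,0,0,0,-0.04,0,0,0]') | grep -E "pos|wrist"
```

```text
tool_pos: [0.5348, 0.1789, 0.0264]
wrist_force: [0.6, 3.3, 1.5]
tool_pos: [0.5352, 0.1769, 0.0264]
wrist_force: [-1.1, 3.6, -0.1]
```

```bash
(python3 nudge.py '[0,-0.04,0,0,0,0,-0.04,0,0,0]') | grep -E "pos|wrist"
```

```text
tool_pos: [0.5355, 0.1752, 0.0264]
wrist_force: [-1.0, 5.9, 3.7]
```

```bash
(python3 nudge.py '[0,-0.04,0,0,0,0,0,0,0,0]';python3 nudge.py '[0,-0.04,0,0,0,0,0,0,0,0]') | grep -E "pos|wrist"
```

```text
tool_pos: [0.5357, 0.174, 0.0264]
wrist_force: [-1.0, 4.2, 2.1]
tool_pos: [0.5358, 0.1731, 0.0264]
wrist_force: [-0.2, 4.2, 1.5]
```

```bash
(python3 nudge.py '[0,-0.04,0,0,0,0,0,0,0,0]') | grep -E "pos|wrist"
```

```text
tool_pos: [0.536, 0.1722, 0.0264]
wrist_force: [-1.0, 3.9, 2.0]
```

```bash
(python3 nudge.py '[0,-0.04,0,0,0,0,0,0,0,0]') | grep -E "pos|wrist"
```

```text
tool_pos: [0.5361, 0.1713, 0.0264]
wrist_force: [-1.2, 4.5, 1.6]
```

```bash
(python3 nudge.py '[0,-0.04,0,0,0,0,0,0,0,0]';python3 nudge.py '[0,-0.04,0,0,0,0,0,0,0,0]') | grep -E "pos|wrist"
```

```text
tool_pos: [0.5362, 0.171, 0.0264]
wrist_force: [-0.0, 7.1, 1.5]
tool_pos: [0.5361, 0.171, 0.0264]
wrist_force: [-2.4, 9.2, 2.0]
```

```bash
(python3 nudge.py '[0,-0.04,0,0,0,0,0,0,0,0]') | grep -E "pos|wrist"
```

```text
tool_pos: [0.5359, 0.1709, 0.0264]
wrist_force: [-3.0, 10.7, 1.4]
```

```bash
(python3 nudge.py '[0,-0.04,0,0,0,0,0,0,0,0]') | grep -E "pos|wrist"
```

```text
tool_pos: [0.5357, 0.1709, 0.0264]
wrist_force: [-3.2, 13.2, 2.1]
```

The tool stopped at y = 0.171 while the force climbed, so the carton is against the stop. I'll back off and check.

```bash
python3 nudge.py '[0,0.08,0,0,0,0,0.16,0,0,0,0,0.4,0,0,0,0,1.2,0,0,0,0,1.2,0,-0.8,0,0,1.2,0,-1.2,0,0,1.2,0,-1.2,0,0,1.2,0,-1.2,0,0,1.2,0,0,0,0,1.2,0,0,0,0,0,0,0,0,0,0,0,0,0]'
python3 - <<'E'
from h import *
s=robot.snapshot("top");cv2.imwrite("pics/t9.png",cv2.resize(s["color"][150:250,310:470],None,fx=5,fy=5,interpolation=cv2.INTER_CUBIC))
E
```

```text
time: 18.7
tool_pos: [0.4969, 0.3884, 0.134]
ee_rot: [-3.141, 0.002, 1.751]
wrist_force: [-0.3, -0.9, 0.1]
width: 0.0006
finger_force: 0.0
```

View pics/t9.png

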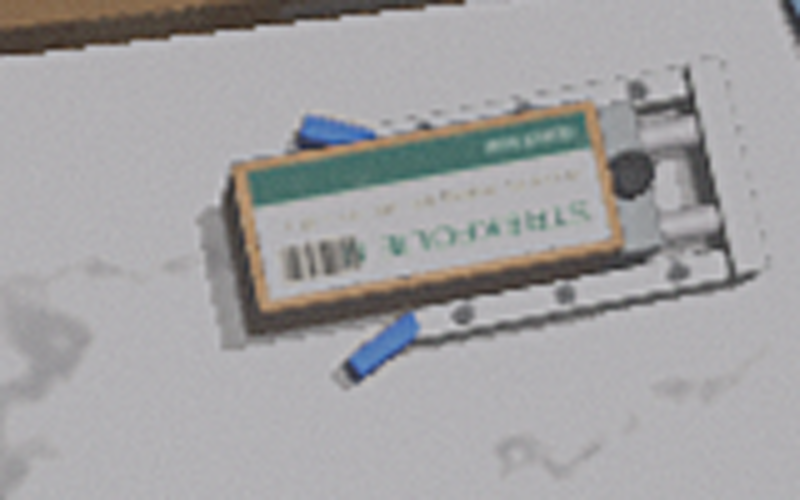

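The carton is straight between the guides with its front edge flush on the stop (crop x about 597–620), and the robot is clear.

```bash
python3 -c "
from bench import robot
print(robot.close_job())"
```

```text
the job is handed in; nothing more can be done
None
```

I tipped the carton printed side up, slid it between the guides until it met the end stop, and handed the job in with the arm clear. The last pictures show it straight and flush with the stop; the judge's verdict wasn't shown to me, and the last push peaked at about 13.6 N on the wrist sensor against the 15 N limit.

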